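Lids back on the clay crocks

ROBOT

A 6-joint arm with a two-finger parallel gripper is mounted at the origin on the work surface. World frame = base frame: x ahead of the robot, y to its left, z up, the work surface at z = 0. Lengths are in m, angles in degrees, forces in N, time in s.
With the tool pointing down it reaches from about 0.4 to 0.825 m from the base axis. Payload 7 kg.
Tool frame: the origin (TCP) lies at the very end of the fingers, on their centre line; the grasp point (between the pads) lies 19 mm behind it (r.grip_depth is the distance from the TCP to the grasp point, in m); z points along the fingers, y is the line along which they close (so a half turn about z gives the same grasp; the last joint's range is limited). The gripper opens to 88 mm and grips with 3 to 60 N. Pads are 19 mm wide; open, the fingers measure 130 mm over their backs; the gripper's body (78 mm by 193 mm) begins 47 mm behind the grasp point.
Start: joints at [82.626, 20.546, 0.682, 0, -70.136, -16.507], TCP at [0.273, 0.617, 0.227] pointing down, gripper open.
Joint ranges: [-176.03, 176.03], [-82.01, 121.73], [-58.28, 71.71], [-173.87, 95.51], [-174.79, -0.11], [-173.66, 173.66]. Speed limits (degrees/s): [136.94, 136.94, 172.46, 180, 180, 180].

INTERFACE

Orientations are given as [roll, pitch, yaw] about the fixed x, y, z axes, in that order (R = Rz(yaw) Ry(pitch) Rx(roll)).
In Python, from plant import r gives the robot as it stands.
- The arm moves only by the tool play_rows, never from a script. Its argument "rows" is a list that holds one entry, the list of rows, each a list of 5 numbers: the closure, from 0 (fully open) to 1 (shut), then the shift along the tool's x, y, z each as a share of 0.5 m, from -1 to 1, then the turn about the tool's z as a share of 1.5 rad, from -1 to 1. A call has exactly 8 rows; each row is the pose to reach, as a shift and turn from the pose commanded when the call began, along the tool's axes at that moment; what a row does not reach only later rows make up. A row lasts 1/12 s, in which the tool goes at most 41.7 mm and 7.16 degrees, less where a joint would pass 70% of its speed; a pose out of reach is approached as far as the arm can. A call with a number of a shift or a turn outside -1 to 1 is refused whole. A call with a gripper value outside its range is refused whole. The fingers move at their own pace and stop on an object; "squeeze" is the grip in N (left out, the last holds). Time passes only in rows, so rows that repeat a pose let the fingers close, or fill a call up. It gives the time, the measured TCP pose, the force, the opening and the grip force at its end, in the units of the state.
- r.get_state(): the state, without advancing time (a new reading comes with each control period).
- r.capture(name): name is "scene" or "top" or "wrist"; returns the picture (480x640x3 uint8, red, green, blue); there is no depth.
- r.camera_info(name): a dict with "fovy" (degrees; the focal length in pixels is half the picture's height over the tangent of half this angle, whatever the lens; pixels are square), "cx", "cy" (the principal point, pixels), "pose" (4x4, takes a point from camera to world coordinates). Camera axes: x right, y down, z forward; pixel columns grow to the right and rows downward; lengths in m; the calibration is good to about 2 mm. A picture is of the moment at which its call begins: read the wrist's pose just before it. camera_info takes no time and is no camera call; for the wrist camera it gives the pose at the moment of the call.
- r.close_job(): hands the job in; it is judged then, once.
The state is a dict: "time_s": time; "joints": joint angles; "qd": joint speeds; "joint_torque": joint torques, N m; "tcp_pos": TCP position; "eef_rot": TCP orientation; "contact_force": force on the tool from outside, world axes, zero at the start; "moment": the same for the moment, N m; "gripper_width": finger opening in m; "gripper_force": force on a finger pad.
Only numpy, scipy, OpenCV 4.12 (cv2) and the standard library are available. Lean on these libraries where they do the work, as an engineer would, in place of code of your own. Each camera call takes 0.05 s, during which the arm holds its last target. There are 200 camera calls.

TASK

Put each of the four wooden lids on the terracotta crock of its own shape and size, fully seated with its plug down inside the rim and lying flat, the square and oblong lids squared up with their crocks. Leave the crocks standing where they are, and do not disturb the spoon or the bench scraper.

Things in the scene. Friction and masses are not known exactly. Their poses are not given: they have to be found in the camera images.
- lid_large: Large round pale wooden lid, plate 116 mm across, plug 82 mm across, with a round darker wooden knob 24 mm across. About 120 g. Starts grip up on the worktop. Heights above the origin: plug 0-10 mm, plate 10-18, grip 18-46. Origin: centre of the plug's underside, z up. Seated, the plate rests on the crock's rim, origin 50 mm above the crock's.
- lid_small: Small round pale wooden lid, plate 82 mm across, plug 48 mm across, with a round darker wooden knob 24 mm across. About 60 g. Starts grip up on the worktop. Heights above the origin: plug 0-10 mm, plate 10-18, grip 18-46. Origin: centre of the plug's underside, z up. Seated, the plate rests on the crock's rim, origin 50 mm above the crock's.
- lid_square: Square pale wooden lid, plate 100 x 100 mm, plug 68 x 68 mm, sides along its x and y, with a bar grip 44 mm long (along x) and 18 mm wide (along y). About 110 g. Starts grip up on the worktop. Heights above the origin: plug 0-10 mm, plate 10-18, grip 18-46. Origin: centre of the plug's underside, z up. Seated, the plate rests on the crock's rim, origin 50 mm above the crock's.
- lid_oblong: Oblong pale wooden lid, plate 124 mm (x) by 80 mm (y), plug 92 x 48 mm, with a bar grip 44 mm long (along x, the long way) and 18 mm wide (along y). About 100 g. Starts grip up on the worktop. Heights above the origin: plug 0-10 mm, plate 10-18, grip 18-46. Origin: centre of the plug's underside, z up. Seated, the plate rests on the crock's rim, origin 50 mm above the crock's.
- crock_large: Large round terracotta crock, 110 mm outside, mouth 98 mm across, about 700 g. Open at the top, loose, 60 mm high, walls and floor 6 mm thick. Origin: centre of its underside, z up. 
- crock_small: Small round terracotta crock, 76 mm outside, mouth 64 mm across, about 400 g. Open at the top, loose, 60 mm high, walls and floor 6 mm thick. Origin: centre of its underside, z up. 
- crock_square: Square terracotta crock, 96 x 96 mm outside, mouth 84 x 84 mm, sides along its x and y, about 650 g. Open at the top, loose, 60 mm high, walls and floor 6 mm thick. Origin: centre of its underside, z up. 
- crock_oblong: Oblong terracotta crock, 120 mm (x) by 76 mm (y) outside, mouth 108 x 64 mm, about 650 g. Open at the top, loose, 60 mm high, walls and floor 6 mm thick. Origin: centre of its underside, z up. 
- spoon: Wooden spoon 274 mm long, lying loose on the worktop to the robot's right of the crocks and lids, pointing away from the robot. Not part of the job: leave it alone. Its x axis runs from handle to bowl; origin under its middle; handle 14 mm thick, bowl 54 mm across.
- scraper: Stainless steel bench scraper, blade 85 x 150 mm and 3 mm thick with a round handle 22 mm thick along one long edge, lying loose to the robot's left of the crocks and lids. Not part of the job: leave it alone. Origin: centre of the blade's underside; the handle is at its +x edge.
Things that resemble listed ones, but are neither listed nor needed, are in the scene too. What is shaped like the lid_square but purple or yellow is not meant. What is shaped like the crock_small but turquoise is not meant.

How it is judged:
By the outcome, as a careful person would: the job done as asked, in the order asked, and still so for the second after the job is handed in, with the robot touching nothing.
It also fails if it takes over 112 s, if anything falls off the work surface, if the arm or the gripper's body presses on something with over 40 N, if the wrist force passes 120 N, or if a joint passes its speed limit or range.

## Working session

There is one attempt and no reset: what is moved stays moved. The work goes in short steps, Python scripts to look and compute and a tool call to move; the robot and the scene stay as the last step left them, time stands still between calls to the robot, and variables do not carry over. Pictures are saved under pics/ and viewed, at most 14 in all, crops included, and the job is handed in when it is done.

Besides the shell and the picture viewer there is one more tool, called by a JSON object that holds its "name" and its "arguments", one argument or row to a line. play_rows: Moves the arm, as the interface text tells. Its arguments: {"type":"object","properties":{"rows":{"type":"array","items":{"type":"array","items":{"type":"array","items":{"type":"number"}}}},"squeeze":{"type":"number"}},"required":["rows"]}

```bash
ls; mkdir -p pics
python3 - <<'E'
from plant import r
import cv2,numpy as np
for n in ["scene","top"]:
    im=r.capture(n); cv2.imwrite(f"pics/{n}0.png",im[:,:,::-1])
    c=r.camera_info(n); print(n,c["fovy"],c["cx"],c["cy"],np.round(c["pose"],3).tolist())
s=r.get_state(); print(s["time_s"],s["tcp_pos"],s["eef_rot"],s["gripper_width"])
print({k:v for k,v in c.items() if k!="pose"})
E
```

```text
pics
scene 49.37219047571717 324.2524823577598 248.99101635676098 [[0.275, 0.706, -0.653, 1.34], [0.961, -0.213, 0.174, -0.213], [-0.017, -0.676, -0.737, 0.984], [0.0, 0.0, 0.0, 1.0]]
top 51.09534376876984 322.61858557916224 240.86386514089872 [[-0.02, -0.984, 0.175, 0.32], [-1.0, 0.021, 0.001, 0.019], [-0.005, -0.174, -0.985, 1.133], [0.0, 0.0, 0.0, 1.0]]
0.1 [0.27314    0.6167904  0.22572393] [ 1.79913268e+02 -1.01480611e-02 -2.38877680e+01] 0.08765862103528177
{'fovy': 51.09534376876984, 'cx': 322.61858557916224, 'cy': 240.86386514089872}
```

View pics/top0.png

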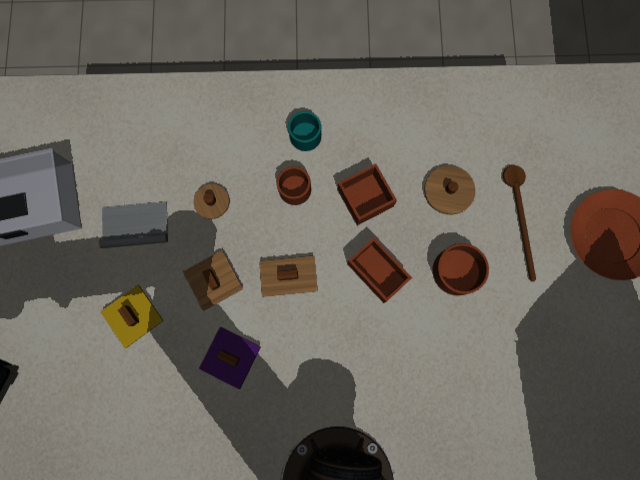

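View pics/scene0.png

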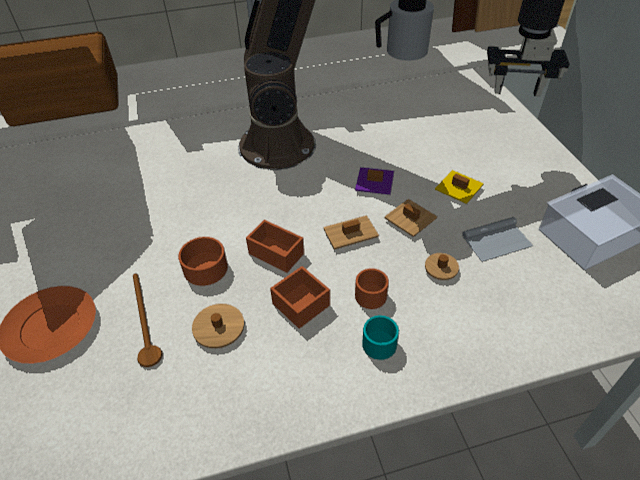

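The top view shows these objects.

| Shape | Lid (px) | Crock (px) |
|---|---|---|
| Small round | (211,201) | (294,184) |
| Square | (212,279) | (366,193) |
| Oblong | (289,275) | (379,270) |
| Large round | (450,188) | (461,269) |

The purple (230,358) and yellow (131,316) squares and the turquoise pot (304,130) are decoys. The spoon is around (520,220) and the scraper around (135,225).

```bash
cat > h.py <<'E'
import numpy as np,cv2
from plant import r
def ray(info,px,z):
    f=240/np.tan(np.radians(info["fovy"]/2)); P=np.array(info["pose"])
    px=np.atleast_2d(px).astype(float)
    d=np.c_[(px[:,0]-info["cx"])/f,(px[:,1]-info["cy"])/f,np.ones(len(px))]@P[:3,:3].T
    o=P[:3,3]; return (o+d*((z-o[2])/d[:,2])[:,None])[:,:2]
def mask(im):
    hsv=cv2.cvtColor(im,cv2.COLOR_RGB2HSV)
    m=((hsv[...,0]<24)&(hsv[...,1]>75)).astype(np.uint8)*255
    return cv2.morphologyEx(m,cv2.MORPH_OPEN,np.ones((3,3))),hsv
def shape(info,c,z):
    p=ray(info,c.reshape(-1,2),z)
    (a,b),(w,h),t=cv2.minAreaRect((p*1000).astype(np.float32))
    if w<h: w,h,t=h,w,t+90
    m=cv2.moments(cv2.convexHull((p*1000).astype(np.float32)))
    return (m["m10"]/m["m00"],m["m01"]/m["m00"]),(a,b),(w,h),(t+90)%180-90
def go(x,y,z,yaw=None):
    s=r.get_state(); p=s["tcp_pos"]; Y=np.radians(s["eef_rot"][2])
    d=np.array([x,y,z])-p
    t=[np.cos(Y)*d[0]+np.sin(Y)*d[1],np.sin(Y)*d[0]-np.cos(Y)*d[1],-d[2]]
    turn=0 if yaw is None else -((yaw-s["eef_rot"][2]+180)%360-180)
    print("t",round(s["time_s"],2),"tcp",np.round(p,4),"rot",np.round(s["eef_rot"],2),"w",round(s["gripper_width"],4),"F",np.round(s["contact_force"],1))
    print("shares",np.round(np.array(t)/.5,4),"turn",round(np.radians(turn)/1.5,4),"rows>=",np.ceil(max(np.linalg.norm(d)/.0417,abs(turn)/7.16)))
E
python3 - <<'E'
from h import *
im=cv2.imread("pics/top0.png")[:,:,::-1].copy(); I=r.camera_info("top")
m,hsv=mask(im)
for c in cv2.findContours(m,cv2.RETR_EXTERNAL,cv2.CHAIN_APPROX_NONE)[0]:
    if cv2.contourArea(c)<300: continue
    M=cv2.moments(c); u,v=M["m10"]/M["m00"],M["m01"]/M["m00"]
    mm=np.zeros(m.shape,np.uint8); cv2.drawContours(mm,[c],-1,1,-1)
    hue=np.median(hsv[...,0][mm>0]); z=.03 if hue<12 else .014
    g,ab,wh,t=shape(I,c,z)
    print(round(u),round(v),"hue",hue,"cen",np.round(g,1),np.round(ab,1),"wh",np.round(wh,1),"yaw",round(t,1))
E
```

```text
288 276 hue 15.0 cen [441.3  99.4] [441.2  99.4] wh [123.7  80.4] yaw -85.6
212 280 hue 15.0 cen [435.2 268.2] [435.1 268.3] wh [101.5 100.7] yaw 28.3
461 269 hue 8.0 cen [ 446.3 -283. ] [ 447.4 -283.1] wh [122.2 113.2] yaw 88.8
379 270 hue 8.0 cen [ 449.  -102.4] [ 449.1 -102.3] wh [124.5  85.9] yaw 41.2
608 233 hue 8.0 cen [ 520.6 -617.4] [ 521.5 -609.3] wh [206.7 153.1] yaw -7.4
211 201 hue 15.0 cen [617.  274.4] [616.9 273.8] wh [81.2 80.5] yaw 88.8
294 185 hue 8.0 cen [646.6  83.1] [646.2  83.8] wh [89.8 75.4] yaw -0.9
520 209 hue 12.0 cen [ 578.1 -432.3] [ 553.6 -425.9] wh [268.3  52.1] yaw 0.2
449 189 hue 15.0 cen [ 632.8 -274.5] [ 633.6 -274.7] wh [115.  112.9] yaw -3.2
366 194 hue 8.0 cen [622.5 -81.1] [622.4 -81. ] wh [109.  107.2] yaw 26.4
```

Run:
```python
from h import *
im=cv2.imread("pics/top0.png"); cv2.imwrite("pics/crop0.png",cv2.resize(im[100:400,90:490],None,fx=2,fy=2,interpolation=cv2.INTER_CUBIC))
go(.617,.2744,.15,0)
```

```text
t 0.1 tcp [0.2731 0.6168 0.2257] rot [ 1.7991e+02 -1.0000e-02 -2.3890e+01] w 0.0877 F [ 0.1 -1.4 -0.1]
shares [0.9061 0.3476 0.1514] turn -0.2779 rows>= 12.0
```

View pics/crop0.png

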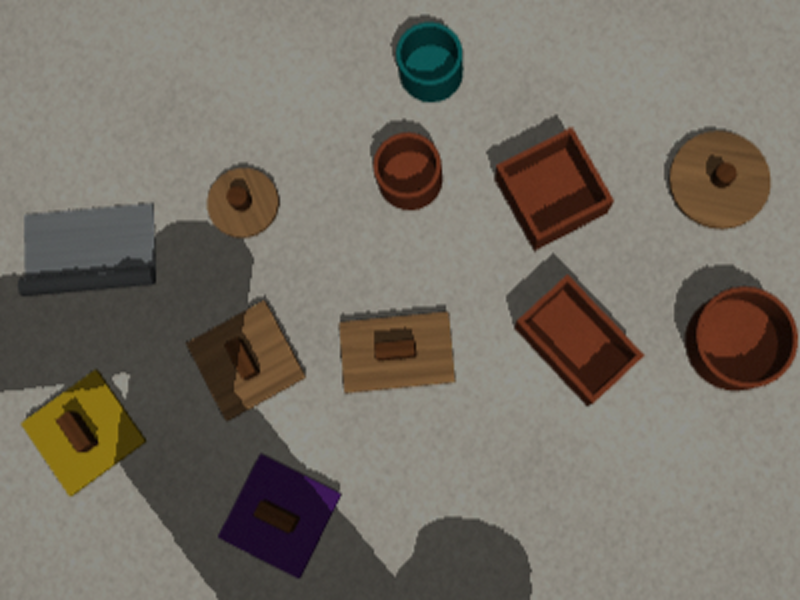

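The crop confirms the plain-wood square lid at crop (246,358), with purple (280,515) and yellow (83,432) as decoys. The terracotta small crock is at (408,172) and the turquoise decoy at (429,62). Now moving to the small lid.

{"name": "play_rows", "arguments": {
  "rows": [
    [[0, 0.11, 0.04, 0.02, 0], [0, 0.22, 0.08, 0.04, 0], [0, 0.34, 0.12, 0.06, 0], [0, 0.45, 0.17, 0.08, 0], [0, 0.57, 0.21, 0.1, 0], [0, 0.68, 0.26, 0.12, 0], [0, 0.8, 0.3, 0.13, 0], [0, 0.906, 0.348, 0.15, 0]]
  ],
  "squeeze": 20
}}

```text
time_s: 0.77
tcp_pos: [0.5088, 0.3846, 0.1737]
eef_rot: [180.0, 0.0, -23.9]
contact_force: [1.7, 0.9, 0.4]
gripper_width: 0.0878
gripper_force: 0.0
```

Run:
```python
from h import *
go(.617,.2744,.15); print(r.get_state()["joints"])
```

```text
t 0.77 tcp [0.5088 0.3846 0.1737] rot [ 1.7998e+02  1.0000e-02 -2.3870e+01] w 0.0878 F [1.7 0.9 0.4]
shares [0.2871 0.114  0.0474] turn 0.0 rows>= 4.0
[ 5.45833015e+01  1.91991974e+01 -8.45432065e+00 -5.14306163e-03
 -6.23714788e+01  1.15501342e+01]
```

{"name": "play_rows", "arguments": {
  "rows": [
    [[0, 0.08, 0.03, 0.012, 0], [0, 0.16, 0.06, 0.024, 0], [0, 0.23, 0.09, 0.036, 0], [0, 0.287, 0.114, 0.048, 0], [0, 0.287, 0.114, 0.048, 0], [0, 0.287, 0.114, 0.048, 0], [0, 0.287, 0.114, 0.048, 0], [0, 0.287, 0.114, 0.048, 0]]
  ]
}}

```text
time_s: 1.43
tcp_pos: [0.6156, 0.2768, 0.1503]
eef_rot: [-180.0, 0.0, -23.8]
contact_force: [-0.2, -0.1, -0.6]
gripper_width: 0.0873
gripper_force: 0.0
```

Run:
```python
from h import *
go(.617,.2744,.022); I=r.camera_info("wrist"); im=r.capture("wrist"); cv2.imwrite("pics/w1.png",im[:,:,::-1])
print(np.round(I["pose"],3).tolist(),I["fovy"])
m,hsv=mask(im)
for c in cv2.findContours(m,cv2.RETR_EXTERNAL,cv2.CHAIN_APPROX_NONE)[0]:
    if cv2.contourArea(c)<1500: continue
    print(cv2.boundingRect(c),np.round(shape(I,c,.016)[0],1),np.round(shape(I,c,.016)[2],1))
```

```text
t 1.43 tcp [0.6156 0.2768 0.1503] rot [-180.      0.    -23.84] w 0.0873 F [-0.2 -0.1 -0.6]
shares [0.0046 0.0032 0.2566] turn 0.0 rows>= 4.0
[[-0.405, -0.878, -0.254, 0.684], [-0.914, 0.389, 0.111, 0.246], [0.001, 0.277, -0.961, 0.307], [0.0, 0.0, 0.0, 1.0]] 59.84031888146422
(281, 367, 359, 54) [435.7 234.7] [297.6  50.4]
(266, 164, 113, 110) [618.  274.6] [80.7 80.3]
(506, 0, 134, 130) [642.8  80.5] [85.5 83.8]
```

View pics/w1.png

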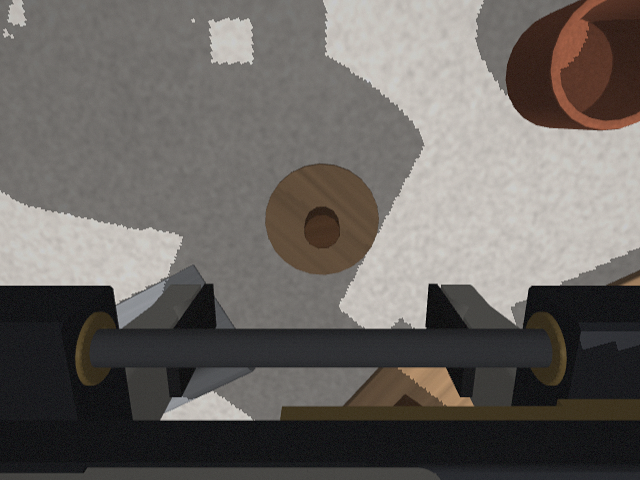

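The wrist view shows the small lid at (322,219), which casts to (618.0, 274.6) mm with a diameter of 80.5 mm, agreeing with the top view within 1 mm. Descending and gripping.

{"name": "play_rows", "arguments": {
  "rows": [
    [[0.3, 0.005, 0.004, 0.06, 0], [0.3, 0.005, 0.004, 0.12, 0], [0.3, 0.005, 0.004, 0.18, 0], [0.3, 0.005, 0.004, 0.22, 0], [0.3, 0.005, 0.004, 0.24, 0], [0.3, 0.005, 0.004, 0.255, 0], [0.3, 0.005, 0.004, 0.255, 0], [0.3, 0.005, 0.004, 0.255, 0]]
  ]
}}

```text
time_s: 2.15
tcp_pos: [0.6179, 0.2741, 0.0237]
eef_rot: [-179.9, -0.0, -23.8]
contact_force: [0.1, 0.3, 0.9]
gripper_width: 0.0611
gripper_force: 0.0
```

{"name": "play_rows", "arguments": {
  "rows": [
    [[1, 0, 0, 0, 0], [1, 0, 0, 0, 0], [1, 0, 0, 0, 0], [1, 0, 0, 0, 0], [1, 0, 0, 0, 0], [1, 0, 0, 0, 0], [1, 0, 0, 0, 0], [1, 0, 0, 0, 0]]
  ],
  "squeeze": 20
}}

```text
time_s: 2.82
tcp_pos: [0.6176, 0.2733, 0.0229]
eef_rot: [-180.0, -0.0, -23.9]
contact_force: [0.0, -0.1, 1.9]
gripper_width: 0.0234
gripper_force: 20.0
```

{"name": "play_rows", "arguments": {
  "rows": [
    [[1, 0, 0, -0.02, 0], [1, 0, 0, -0.06, 0], [1, 0, 0, -0.12, 0], [1, 0, 0, -0.18, 0], [1, 0, 0, -0.24, 0], [1, 0, 0, -0.26, 0], [1, 0, 0, -0.26, 0], [1, 0, 0, -0.26, 0]]
  ]
}}

```text
time_s: 3.48
tcp_pos: [0.6174, 0.2734, 0.1536]
eef_rot: [-179.9, -0.0, -23.9]
contact_force: [-0.0, 0.5, -1.5]
gripper_width: 0.0237
gripper_force: 20.0
```

Run:
```python
from h import *
s=r.get_state();print(s["gripper_width"],s["gripper_force"])
go(.6465,.0832,.15,-23.87)
```

```text
0.023741519435588138 19.999796748161316
t 3.48 tcp [0.6174 0.2734 0.1536] rot [-1.7991e+02 -2.0000e-02 -2.3890e+01] w 0.0237 F [-0.   0.5 -1.5]
shares [0.2072 0.3242 0.0072] turn -0.0002 rows>= 5.0
```

{"name": "play_rows", "arguments": {
  "rows": [
    [[1, 0.03, 0.046, 0, 0], [1, 0.07, 0.108, 0.003, 0], [1, 0.11, 0.17, 0.004, 0], [1, 0.15, 0.232, 0.005, 0], [1, 0.18, 0.285, 0.007, 0], [1, 0.207, 0.324, 0.007, 0], [1, 0.207, 0.324, 0.007, 0], [1, 0.207, 0.324, 0.007, 0]]
  ]
}}

```text
time_s: 4.15
tcp_pos: [0.6457, 0.0814, 0.1475]
eef_rot: [179.9, 0.1, -24.0]
contact_force: [-0.9, 0.6, -1.1]
gripper_width: 0.0234
gripper_force: 20.0
```

Run:
```python
from h import *
go(.6465,.0832,.073,-23.87); im=r.capture("scene"); cv2.imwrite("pics/s1.png",cv2.resize(im[200:350,250:450,::-1],None,fx=4,fy=4))
```

```text
t 4.15 tcp [0.6457 0.0814 0.1475] rot [ 1.7989e+02  1.3000e-01 -2.4030e+01] w 0.0234 F [-0.9  0.6 -1.1]
shares [ 0.    -0.004  0.149] turn -0.0019 rows>= 2.0
```

View pics/s1.png

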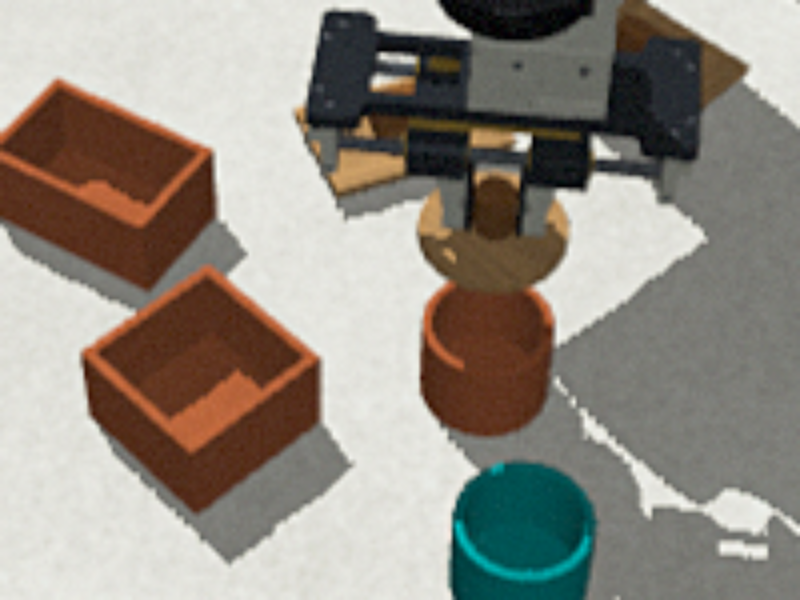

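The lid hangs level at crop (492,245) above the small crock (488,360). Lowering it.

{"name": "play_rows", "arguments": {
  "rows": [
    [[1, 0, -0.004, 0.03, 0], [1, 0, -0.004, 0.06, 0], [1, 0, -0.004, 0.09, 0], [1, 0, -0.004, 0.11, 0], [1, 0, -0.004, 0.125, 0], [1, 0, -0.004, 0.138, 0], [1, 0, -0.004, 0.148, 0], [1, 0, -0.004, 0.148, 0]]
  ]
}}

```text
time_s: 4.87
tcp_pos: [0.6469, 0.0852, 0.0742]
eef_rot: [179.9, 0.1, -23.9]
contact_force: [-0.2, 0.1, -0.3]
gripper_width: 0.0235
gripper_force: 20.0
```

Run:
```python
from h import *
go(.6465,.0832,.073)
```

```text
t 4.87 tcp [0.6469 0.0852 0.0742] rot [ 1.7995e+02  6.0000e-02 -2.3870e+01] w 0.0235 F [-0.2  0.1 -0.3]
shares [0.0009 0.0039 0.0025] turn 0.0 rows>= 1.0
```

{"name": "play_rows", "arguments": {
  "rows": [
    [[1, 0, 0.003, 0.002, 0], [1, 0, 0.003, 0.002, 0], [0.4, 0, 0.003, 0.002, 0], [0.4, 0, 0.003, 0.002, 0], [0.4, 0, 0.003, 0.002, 0], [0.4, 0, 0.003, -0.02, 0], [0.4, 0, 0.003, -0.06, 0], [0.4, 0, 0.003, -0.12, 0]]
  ]
}}

```text
time_s: 5.53
tcp_pos: [0.6452, 0.0832, 0.1342]
eef_rot: [179.8, 0.2, -23.9]
contact_force: [1.3, -0.0, -0.0]
gripper_width: 0.0515
gripper_force: 0.0
```

Run:
```python
from h import *
go(.4352,.2683,.15,28.3)
```

```text
t 5.53 tcp [0.6452 0.0832 0.1342] rot [179.83   0.19 -23.9 ] w 0.0515 F [ 1.3 -0.  -0. ]
shares [-0.534  -0.1682 -0.0316] turn -0.6074 rows>= 8.0
```

{"name": "play_rows", "arguments": {
  "rows": [
    [[0.4, -0.05, -0.015, -0.04, -0.07], [0.4, -0.12, -0.038, -0.04, -0.15], [0.4, -0.19, -0.06, -0.035, -0.23], [0.4, -0.26, -0.083, -0.032, -0.31], [0.4, -0.33, -0.105, -0.032, -0.39], [0.4, -0.4, -0.127, -0.032, -0.47], [0.4, -0.47, -0.15, -0.032, -0.54], [0.4, -0.534, -0.168, -0.032, -0.607]]
  ]
}}

```text
time_s: 6.2
tcp_pos: [0.4354, 0.27, 0.1525]
eef_rot: [-180.0, -0.1, 28.6]
contact_force: [0.2, 0.5, 0.2]
gripper_width: 0.0523
gripper_force: 0.0
```

{"name": "play_rows", "arguments": {
  "rows": [
    [[0.4, 0, 0, 0, 0], [0.4, 0, 0, 0, 0], [0.4, 0, 0, 0, 0], [0.4, 0, 0, 0, 0], [0.4, 0, 0, 0, 0], [0.4, 0, 0, 0, 0], [0.4, 0, 0, 0, 0], [0.4, 0, 0, 0, 0]]
  ]
}}

```text
time_s: 6.87
tcp_pos: [0.4369, 0.2681, 0.151]
eef_rot: [180.0, 0.0, 28.2]
contact_force: [0.1, 0.6, 0.1]
gripper_width: 0.0527
gripper_force: 0.0
```

Run:
```python
from h import *
I=r.camera_info("wrist"); im=r.capture("wrist"); cv2.imwrite("pics/w2.png",im[:,:,::-1])
cv2.imwrite("pics/s2.png",r.capture("scene")[:,:,::-1])
m,hsv=mask(im)
for c in cv2.findContours(m,cv2.RETR_EXTERNAL,cv2.CHAIN_APPROX_NONE)[0]:
    if cv2.contourArea(c)<1500: continue
    g=shape(I,c,.016); print(cv2.boundingRect(c),*[np.round(k,1) for k in g])
go(.4352,.2683,.023,28.3)
# small lid check from scene
t=cv2.imread("pics/s2.png"); cv2.imwrite("pics/s2c.png",cv2.resize(t[250:320,330:410],None,fx=6,fy=6))
```

```text
(183, 399, 457, 22) [336.3 119.3] [333.2 126.2] [380.7  20.6] -61.9
(437, 242, 127, 70) [458.4 136.1] [452.3 123.4] [82.7 55.7] -85.6
(0, 170, 68, 74) [352.  454.1] [351.9 453.6] [49.8 38.5] 35.9
(248, 155, 144, 134) [436.6 268.4] [436.6 268.4] [99.2 99. ] -61.8
t 6.97 tcp [0.4368 0.2683 0.1511] rot [1.7999e+02 1.0000e-02 2.8250e+01] w 0.0522 F [-0.1 -0.1  0.7]
shares [-0.0028 -0.0015  0.2562] turn -0.0006 rows>= 4.0
```

View pics/s2c.png

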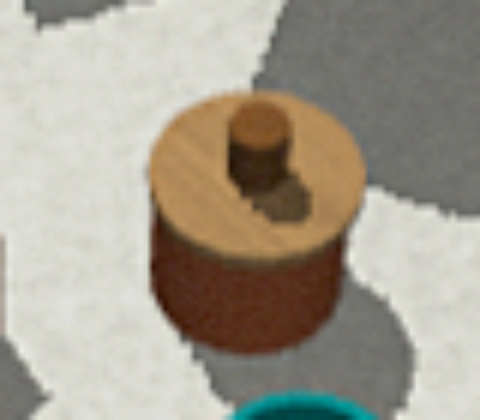

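View pics/w2.png

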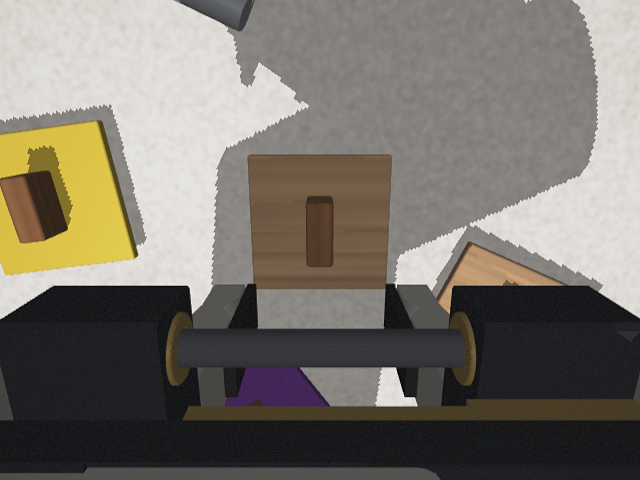

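The small lid sits flat and seated on its crock. The square lid is at (320,222) in the wrist view, casting to (436.6, 268.4) mm at yaw 28.2, so the gripper is already centred over its bar.

{"name": "play_rows", "arguments": {
  "rows": [
    [[0.4, 0, 0, 0.06, 0], [0.4, 0, 0, 0.12, 0], [0.4, 0, 0, 0.18, 0], [0.4, 0, 0, 0.22, 0], [0.4, 0, 0, 0.24, 0], [0.4, 0, 0, 0.256, 0], [0.4, 0, 0, 0.256, 0], [0.4, 0, 0, 0.256, 0]]
  ]
}}

```text
time_s: 7.63
tcp_pos: [0.437, 0.269, 0.0238]
eef_rot: [-180.0, -0.0, 28.3]
contact_force: [-0.8, 0.7, -0.3]
gripper_width: 0.0525
gripper_force: 0.0
```

{"name": "play_rows", "arguments": {
  "rows": [
    [[1, 0, 0, 0, 0], [1, 0, 0, 0, 0], [1, 0, 0, 0, 0], [1, 0, 0, 0, 0], [1, 0, 0, 0, 0], [1, 0, 0, 0, 0], [1, 0, 0, 0, 0], [1, 0, 0, 0, 0]]
  ]
}}

```text
time_s: 8.3
tcp_pos: [0.4366, 0.2687, 0.0235]
eef_rot: [-180.0, -0.0, 28.3]
contact_force: [-1.2, -0.5, 4.3]
gripper_width: 0.0176
gripper_force: 20.0
```

{"name": "play_rows", "arguments": {
  "rows": [
    [[1, 0, 0, -0.02, 0], [1, 0, 0, -0.06, 0], [1, 0, 0, -0.12, 0], [1, 0, 0, -0.18, 0], [1, 0, 0, -0.24, 0], [1, 0, 0, -0.3, 0], [1, 0, 0, -0.34, 0], [1, 0, 0, -0.34, 0]]
  ]
}}

```text
time_s: 8.97
tcp_pos: [0.4384, 0.2701, 0.1987]
eef_rot: [-179.9, -0.4, 28.3]
contact_force: [0.0, -0.3, 0.2]
gripper_width: 0.0179
gripper_force: 20.0
```

Run:
```python
from h import *
go(.6225,-.081,.19,26.4)
# square crock rim cross-check: bright top rim in scene image
im=cv2.imread("pics/top0.png")[:,:,::-1].copy(); I=r.camera_info("top"); m,_=mask(im)
S=cv2.imread("pics/scene0.png")[:,:,::-1].copy(); J=r.camera_info("scene"); M,_=mask(S)
for nm,(img,inf,mm,pt) in {"sq_s":(S,J,M,(300,297)),"ob_s":(S,J,M,(275,246)),"sq_t":(im,I,m,(366,194)),"ob_t":(im,I,m,(379,270))}.items():
    for c in cv2.findContours(mm,cv2.RETR_EXTERNAL,cv2.CHAIN_APPROX_NONE)[0]:
        if cv2.pointPolygonTest(c,pt,False)>0 and cv2.contourArea(c)<9000:
            p=cv2.approxPolyDP(cv2.convexHull(c),3,True).reshape(-1,2)
            print(nm,p.tolist(),np.round(ray(inf,p,.06)*1000,0).tolist())
```

```text
t 8.97 tcp [0.4384 0.2701 0.1987] rot [-179.88   -0.44   28.33] w 0.0179 F [ 0.  -0.3  0.2]
shares [-0.009   0.7929  0.0173] turn 0.0224 rows>= 10.0
sq_s [[302, 266], [329, 289], [329, 305], [298, 327], [273, 304], [271, 287]] [[557.0, -60.0], [641.0, -19.0], [683.0, -31.0], [720.0, -110.0], [646.0, -148.0], [598.0, -143.0]]
ob_s [[263, 220], [302, 237], [303, 254], [287, 271], [249, 253], [246, 237]] [[380.0, -117.0], [466.0, -37.0], [521.0, -48.0], [562.0, -97.0], [481.0, -171.0], [426.0, -169.0]]
sq_t [[376, 164], [396, 201], [356, 223], [338, 190], [338, 182]] [[682.0, -103.0], [596.0, -143.0], [548.0, -54.0], [623.0, -16.0], [642.0, -17.0]]
ob_t [[372, 238], [410, 276], [386, 301], [348, 264]] [[514.0, -87.0], [430.0, -166.0], [377.0, -112.0], [458.0, -34.0]]
```

{"name": "play_rows", "arguments": {
  "rows": [
    [[1, -0.001, 0.04, 0.01, 0.003], [1, -0.002, 0.11, 0.017, 0.006], [1, -0.003, 0.18, 0.017, 0.009], [1, -0.004, 0.25, 0.017, 0.012], [1, -0.005, 0.32, 0.017, 0.015], [1, -0.006, 0.39, 0.017, 0.018], [1, -0.007, 0.46, 0.017, 0.02], [1, -0.007, 0.52, 0.017, 0.025]]
  ]
}}

```text
time_s: 9.63
tcp_pos: [0.5568, 0.0358, 0.1845]
eef_rot: [-180.0, 0.0, 26.1]
contact_force: [1.3, 1.6, -0.5]
gripper_width: 0.0177
gripper_force: 20.0
```

Run:
```python
from h import *
go(.6205,-.081,.15,26)
im=cv2.imread("pics/top0.png")[:,:,::-1].copy(); I=r.camera_info("top"); m,_=mask(im)
S=cv2.imread("pics/scene0.png")[:,:,::-1].copy(); J=r.camera_info("scene"); M,_=mask(S)
# edge directions by line fit through contour points between visible top-rim corners
def ed(mm,inf,a,b):
    a,b=np.array(a,float),np.array(b,float); L=np.linalg.norm(b-a); d=(b-a)/L; n=np.array([-d[1],d[0]])
    P=np.vstack([c.reshape(-1,2) for c in cv2.findContours(mm,cv2.RETR_EXTERNAL,cv2.CHAIN_APPROX_NONE)[0]])
    q=P-a; k=(abs(q@n)<2.5)&(q@d>3)&(q@d<L-3)
    v=cv2.fitLine((ray(inf,P[k],.06)*1000).astype(np.float32),cv2.DIST_HUBER,0,.01,.01).ravel()
    return round(float(np.degrees(np.arctan2(v[1],v[0])))%90,1)
print("sq",ed(M,J,(302,266),(329,289)),ed(M,J,(302,266),(271,287)),ed(m,I,(376,164),(396,201)),ed(m,I,(376,164),(338,184)))
print("ob",ed(M,J,(263,220),(302,237)),ed(M,J,(263,220),(246,237)),ed(m,I,(372,238),(410,276)),ed(m,I,(372,238),(348,264)))
```

```text
t 9.63 tcp [0.5568 0.0358 0.1845] rot [-1.7999e+02  5.0000e-02  2.6100e+01] w 0.0177 F [ 1.3  1.6 -0.5]
shares [0.0116 0.2658 0.069 ] turn 0.0012 rows>= 4.0
sq 25.5 27.8 26.6 26.0
ob 41.3 41.9 41.0 41.5
```

{"name": "play_rows", "arguments": {
  "rows": [
    [[1, 0.003, 0.06, 0.015, 0], [1, 0.006, 0.13, 0.03, 0], [1, 0.009, 0.19, 0.045, 0], [1, 0.012, 0.24, 0.06, 0], [1, 0.012, 0.266, 0.069, 0], [1, 0.012, 0.266, 0.069, 0], [1, 0.012, 0.266, 0.069, 0], [1, 0.012, 0.266, 0.069, 0]]
  ]
}}

```text
time_s: 10.3
tcp_pos: [0.6203, -0.0783, 0.1503]
eef_rot: [-180.0, 0.0, 26.1]
contact_force: [-0.2, 0.4, -0.7]
gripper_width: 0.0178
gripper_force: 20.0
```

Run:
```python
from h import *
go(.6205,-.081,.0735,26.4)
```

```text
t 10.3 tcp [ 0.6203 -0.0783  0.1503] rot [-1.7999e+02  1.0000e-02  2.6140e+01] w 0.0178 F [-0.2  0.4 -0.7]
shares [-0.002   0.0051  0.1536] turn -0.003 rows>= 2.0
```

{"name": "play_rows", "arguments": {
  "rows": [
    [[1, -0.001, 0.004, 0.03, -0.003], [1, -0.001, 0.004, 0.06, -0.003], [1, -0.001, 0.004, 0.09, -0.003], [1, -0.001, 0.004, 0.115, -0.003], [1, -0.001, 0.004, 0.13, -0.003], [1, -0.001, 0.004, 0.143, -0.003], [1, -0.001, 0.004, 0.151, -0.003], [1, -0.001, 0.004, 0.151, -0.003]]
  ]
}}

```text
time_s: 10.97
tcp_pos: [0.6209, -0.0803, 0.0744]
eef_rot: [-180.0, 0.0, 26.4]
contact_force: [-0.2, -0.7, -1.7]
gripper_width: 0.0178
gripper_force: 20.0
```

Run:
```python
from h import *
go(.6205,-.081,.073,26.4)
```

```text
t 10.97 tcp [ 0.6209 -0.0803  0.0744] rot [-1.7999e+02  2.0000e-02  2.6430e+01] w 0.0178 F [-0.2 -0.7 -1.7]
shares [-0.0013  0.0008  0.0029] turn 0.0003 rows>= 1.0
```

{"name": "play_rows", "arguments": {
  "rows": [
    [[1, 0, 0, 0.002, 0], [1, 0, 0, 0.002, 0], [0.4, 0, 0, 0.002, 0], [0.4, 0, 0, 0.002, 0], [0.4, 0, 0, 0.002, 0], [0.4, 0, 0, -0.03, 0], [0.4, 0, 0, -0.08, 0], [0.4, 0, 0, -0.15, 0]]
  ]
}}

```text
time_s: 11.63
tcp_pos: [0.6194, -0.0809, 0.1481]
eef_rot: [-179.9, 0.3, 26.4]
contact_force: [0.3, 0.6, -0.8]
gripper_width: 0.05
gripper_force: 0.0
```

Run:
```python
from h import *
go(.4412,.0994,.16,-85.6)
```

```text
t 11.63 tcp [ 0.6194 -0.0809  0.1481] rot [-179.89    0.27   26.37] w 0.05 F [ 0.3  0.6 -0.8]
shares [-0.1591 -0.4815 -0.0237] turn 1.3028 rows>= 16.0
```

{"name": "play_rows", "arguments": {
  "rows": [
    [[0.4, -0.01, -0.03, -0.02, 0.08], [0.4, -0.03, -0.08, -0.024, 0.16], [0.4, -0.05, -0.14, -0.024, 0.24], [0.4, -0.07, -0.2, -0.024, 0.32], [0.4, -0.09, -0.27, -0.024, 0.4], [0.4, -0.11, -0.34, -0.024, 0.48], [0.4, -0.14, -0.41, -0.024, 0.56], [0.4, -0.159, -0.4815, -0.024, 0.64]]
  ]
}}

```text
time_s: 12.3
tcp_pos: [0.4469, 0.0946, 0.1621]
eef_rot: [-180.0, -0.0, -26.7]
contact_force: [-0.1, 0.7, -0.6]
gripper_width: 0.0527
gripper_force: 0.0
```

Run:
```python
from h import *
go(.4412,.0994,.15,-85.6)
im=r.capture("scene"); cv2.imwrite("pics/s3c.png",cv2.resize(im[230:350,240:400,::-1],None,fx=5,fy=5))
```

```text
t 12.3 tcp [0.4469 0.0946 0.1621] rot [-1.7996e+02 -1.0000e-02 -2.6740e+01] w 0.0527 F [-0.1  0.7 -0.6]
shares [-0.0145 -0.0035  0.0241] turn 0.6849 rows>= 9.0
```

View pics/s3c.png

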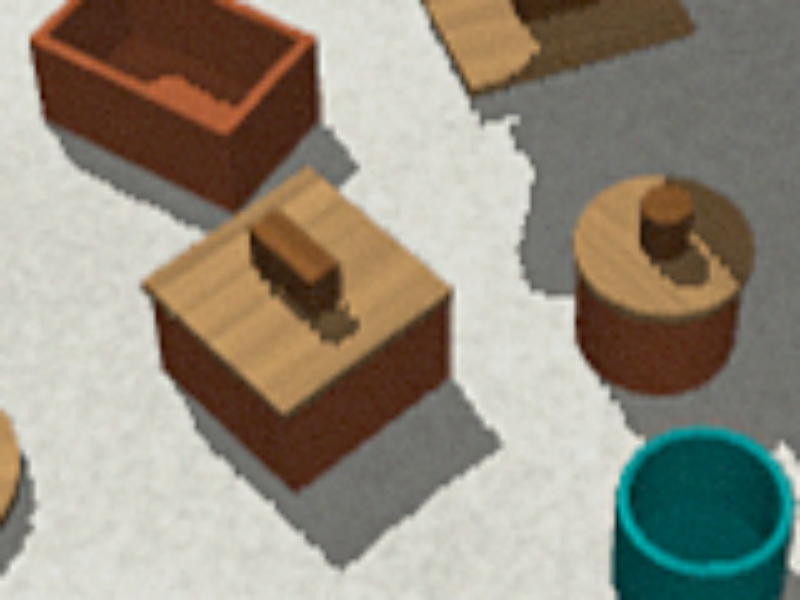

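The square lid at crop (297,290) is flat, seated and squared with its crock. On to the oblong lid.

{"name": "play_rows", "arguments": {
  "rows": [
    [[0.4, -0.003, -0.001, 0.01, 0.08], [0.4, -0.006, -0.002, 0.02, 0.16], [0.4, -0.01, -0.003, 0.024, 0.24], [0.4, -0.012, -0.003, 0.024, 0.32], [0.4, -0.012, -0.003, 0.024, 0.4], [0.4, -0.012, -0.003, 0.024, 0.48], [0.4, -0.012, -0.003, 0.024, 0.56], [0.4, -0.012, -0.003, 0.024, 0.64]]
  ]
}}

```text
time_s: 13.02
tcp_pos: [0.4439, 0.0981, 0.1502]
eef_rot: [-180.0, 0.0, -81.7]
contact_force: [-1.2, 0.2, -0.1]
gripper_width: 0.0528
gripper_force: 0.0
```

Run:
```python
from h import *
I=r.camera_info("wrist"); im=r.capture("wrist"); cv2.imwrite("pics/w3.png",im[:,:,::-1])
m,hsv=mask(im)
for c in cv2.findContours(m,cv2.RETR_EXTERNAL,cv2.CHAIN_APPROX_NONE)[0]:
    if cv2.contourArea(c)<1500: continue
    g=shape(I,c,.016); print(cv2.boundingRect(c),*[np.round(k,1) for k in g])
go(.4412,.0994,.023,-85.6)
```

```text
(183, 399, 457, 22) [335.2 241.7] [347.5 242.5] [378.4  20.4] 8.3
(266, 136, 122, 172) [442.   98.9] [442.   98.9] [123.   79.3] -85.6
(0, 107, 103, 134) [640.3  86.9] [635.6  94.7] [100.5  69.1] 86.2
t 13.07 tcp [0.4438 0.098  0.1501] rot [-1.7997e+02  2.0000e-02 -8.2240e+01] w 0.0525 F [0.1 0.2 0.1]
shares [-0.0034  0.0048  0.2542] turn 0.0391 rows>= 4.0
```

View pics/w3.png

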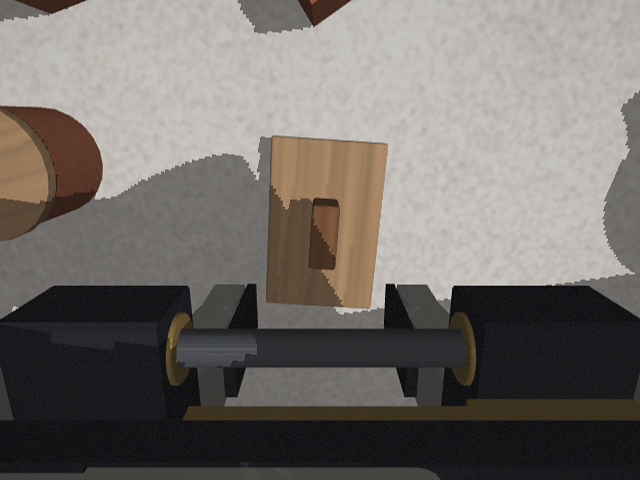

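The oblong lid in the wrist view at (325,222) casts to (442.0, 98.9) mm at yaw -85.6.

{"name": "play_rows", "arguments": {
  "rows": [
    [[0.4, -0.002, 0.003, 0.05, 0.025], [0.4, -0.002, 0.003, 0.11, 0.025], [0.4, -0.002, 0.003, 0.17, 0.025], [0.4, -0.002, 0.003, 0.21, 0.025], [0.4, -0.002, 0.003, 0.235, 0.025], [0.4, -0.002, 0.003, 0.254, 0.025], [0.4, -0.002, 0.003, 0.254, 0.025], [0.4, -0.002, 0.003, 0.254, 0.025]]
  ]
}}

```text
time_s: 13.73
tcp_pos: [0.442, 0.0986, 0.0227]
eef_rot: [180.0, -0.0, -83.4]
contact_force: [0.8, -0.7, 0.3]
gripper_width: 0.0526
gripper_force: 0.0
```

{"name": "play_rows", "arguments": {
  "rows": [
    [[1, 0, 0, 0, 0], [1, 0, 0, 0, 0], [1, 0, 0, 0, 0], [1, 0, 0, 0, 0], [1, 0, 0, 0, 0], [1, 0, 0, 0, 0], [1, 0, 0, 0, 0], [1, 0, 0, 0, 0]]
  ]
}}

```text
time_s: 14.4
tcp_pos: [0.4421, 0.0989, 0.0231]
eef_rot: [-180.0, 0.0, -83.5]
contact_force: [-1.7, -0.2, 5.2]
gripper_width: 0.0179
gripper_force: 19.8
```

{"name": "play_rows", "arguments": {
  "rows": [
    [[1, 0, 0, -0.02, 0], [1, 0, 0, -0.06, 0], [1, 0, 0, -0.12, 0], [1, 0, 0, -0.18, 0], [1, 0, 0, -0.24, 0], [1, 0, 0, -0.3, 0], [1, 0, 0, -0.32, 0], [1, 0, 0, -0.32, 0]]
  ]
}}

```text
time_s: 15.07
tcp_pos: [0.4434, 0.0996, 0.1855]
eef_rot: [-179.7, 0.1, -83.5]
contact_force: [0.2, -0.4, -2.4]
gripper_width: 0.0177
gripper_force: 19.8
```

Run:
```python
from h import *
go(.447,-.1025,.16,41.4-180)
```

```text
t 15.07 tcp [0.4434 0.0996 0.1855] rot [-1.7972e+02  1.4000e-01 -8.3530e+01] w 0.0177 F [ 0.2 -0.4 -2.4]
shares [0.4025 0.0384 0.051 ] turn 0.6408 rows>= 8.0
```

{"name": "play_rows", "arguments": {
  "rows": [
    [[1, 0.03, 0.003, 0, 0.06], [1, 0.09, 0.008, 0, 0.14], [1, 0.15, 0.014, 0.01, 0.22], [1, 0.21, 0.02, 0.02, 0.3], [1, 0.27, 0.026, 0.03, 0.38], [1, 0.33, 0.032, 0.04, 0.46], [1, 0.37, 0.036, 0.05, 0.54], [1, 0.4025, 0.0385, 0.05, 0.62]]
  ]
}}

```text
time_s: 15.73
tcp_pos: [0.4435, -0.1051, 0.1551]
eef_rot: [179.8, -0.2, -137.3]
contact_force: [0.1, -0.5, -2.2]
gripper_width: 0.0179
gripper_force: 19.8
```

{"name": "play_rows", "arguments": {
  "rows": [
    [[1, 0, 0, 0, 0.02], [1, 0, 0, 0, 0.02], [1, 0, 0, 0, 0.02], [1, 0, 0, 0, 0.02], [1, 0, 0, 0, 0.02], [1, 0, 0, 0, 0.02], [1, 0, 0, 0, 0.02], [1, 0, 0, 0, 0.02]]
  ]
}}

```text
time_s: 16.4
tcp_pos: [0.4456, -0.103, 0.1579]
eef_rot: [-180.0, 0.0, -138.5]
contact_force: [0.2, 0.1, -1.4]
gripper_width: 0.0178
gripper_force: 19.8
```

Run:
```python
from h import *
go(.447,-.1025,.074,41.4-180)
```

```text
t 16.4 tcp [ 0.4456 -0.103   0.1579] rot [-1.7999e+02  2.0000e-02 -1.3850e+02] w 0.0178 F [ 0.2  0.1 -1.4]
shares [-0.0028 -0.001   0.1678] turn 0.0012 rows>= 3.0
```

{"name": "play_rows", "arguments": {
  "rows": [
    [[1, -0.003, -0.001, 0.03, 0.001], [1, -0.003, -0.001, 0.07, 0.001], [1, -0.003, -0.001, 0.105, 0.001], [1, -0.003, -0.001, 0.13, 0.001], [1, -0.003, -0.001, 0.145, 0.001], [1, -0.003, -0.001, 0.158, 0.001], [1, -0.003, -0.001, 0.167, 0.001], [1, -0.003, -0.001, 0.167, 0.001]]
  ]
}}

```text
time_s: 17.07
tcp_pos: [0.4468, -0.1027, 0.0739]
eef_rot: [180.0, -0.0, -138.6]
contact_force: [-0.2, 0.2, -0.9]
gripper_width: 0.0181
gripper_force: 19.8
```

Run:
```python
from h import *
go(.447,-.1025,.073,41.4-180)
```

```text
t 17.07 tcp [ 0.4468 -0.1027  0.0739] rot [ 1.7998e+02 -3.0000e-02 -1.3863e+02] w 0.0181 F [-0.2  0.2 -0.9]
shares [-0.0005  0.0001  0.0017] turn -0.0003 rows>= 1.0
```

{"name": "play_rows", "arguments": {
  "rows": [
    [[1, 0, 0, 0.002, 0], [1, 0, 0, 0.002, 0], [0.4, 0, 0, 0.002, 0], [0.4, 0, 0, 0.002, 0], [0.4, 0, 0, 0.002, 0], [0.4, 0, 0, -0.03, 0], [0.4, 0, 0, -0.08, 0], [0.4, 0, 0, -0.15, 0]]
  ]
}}

```text
time_s: 17.73
tcp_pos: [0.4453, -0.1029, 0.1485]
eef_rot: [179.8, -0.2, -138.7]
contact_force: [1.4, -0.3, -1.1]
gripper_width: 0.0505
gripper_force: 0.0
```

Run:
```python
from h import *
go(.633,-.2746,.15,-138.6)
```

```text
t 17.73 tcp [ 0.4453 -0.1029  0.1485] rot [ 179.84   -0.21 -138.65] w 0.0505 F [ 1.4 -0.3 -1.1]
shares [-0.0549 -0.5058 -0.003 ] turn -0.0006 rows>= 7.0
```

{"name": "play_rows", "arguments": {
  "rows": [
    [[0.4, -0.005, -0.05, -0.005, 0], [0.4, -0.013, -0.12, -0.005, 0], [0.4, -0.021, -0.19, -0.005, 0], [0.4, -0.028, -0.26, -0.005, 0], [0.4, -0.036, -0.33, -0.004, 0], [0.4, -0.044, -0.4, -0.003, 0], [0.4, -0.05, -0.46, -0.003, 0], [0.4, -0.055, -0.506, -0.003, 0]]
  ]
}}

```text
time_s: 18.4
tcp_pos: [0.6363, -0.2764, 0.1503]
eef_rot: [-180.0, -0.0, -138.7]
contact_force: [1.1, 1.0, 0.6]
gripper_width: 0.0524
gripper_force: 0.0
```

{"name": "play_rows", "arguments": {
  "rows": [
    [[0.4, 0, 0, 0, 0], [0.4, 0, 0, 0, 0], [0.4, 0, 0, 0, 0], [0.4, 0, 0, 0, 0], [0.4, 0, 0, 0, 0], [0.4, 0, 0, 0, 0], [0.4, 0, 0, 0, 0], [0.4, 0, 0, 0, 0]]
  ]
}}

```text
time_s: 19.07
tcp_pos: [0.6348, -0.2741, 0.1512]
eef_rot: [-180.0, 0.0, -138.6]
contact_force: [-0.2, -0.8, -0.1]
gripper_width: 0.0528
gripper_force: 0.0
```

Run:
```python
from h import *
I=r.camera_info("wrist"); im=r.capture("wrist")
S=r.capture("scene")[215:345,180:340,::-1]; W=im[:,:,::-1]
cv2.imwrite("pics/c4.png",np.hstack([cv2.resize(S,(394,320)),cv2.resize(W[:420],(366,320))]))
m,hsv=mask(im)
for c in cv2.findContours(m,cv2.RETR_EXTERNAL,cv2.CHAIN_APPROX_NONE)[0]:
    if cv2.contourArea(c)<1500: continue
    g=shape(I,c,.016); print(cv2.boundingRect(c),*[np.round(k,1) for k in g])
go(.633,-.2746,.023,-138.6)
```

```text
(184, 399, 456, 22) [ 696.7 -103.7] [ 704.1 -113.5] [378.6  20.6] -48.6
(243, 141, 160, 156) [ 632.9 -274.1] [ 632.7 -274.1] [114.4 114.4] -6.6
(596, 101, 44, 183) [ 483.7 -119.8] [ 483.3 -128. ] [134.4  31.1] 53.3
(421, 0, 219, 93) [ 458.4 -257.7] [ 459.7 -253.3] [137.7  54.4] -48.7
(87, 0, 118, 150) [ 640.8 -425.3] [ 634.1 -432.9] [108.5  52.5] 18.1
t 19.17 tcp [ 0.6348 -0.2743  0.151 ] rot [-1.7999e+02  1.0000e-02 -1.3862e+02] w 0.0526 F [ 0.4 -0.4  0.5]
shares [0.0032 0.0019 0.2561] turn -0.0003 rows>= 4.0
```

View pics/c4.png

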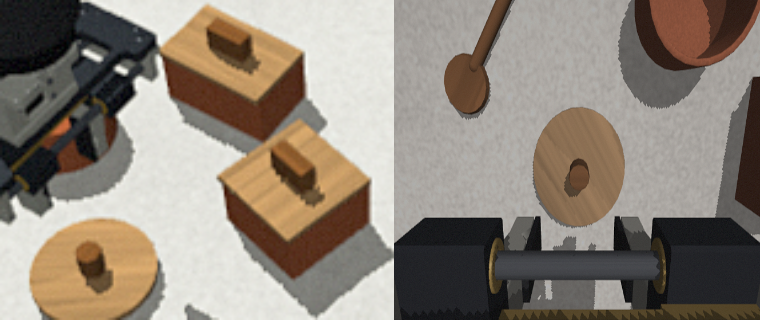

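The oblong (235,70) and square (297,190) lids sit flat and squared. The large lid is measured at (632.9, -274.1) mm. Gripping it.

{"name": "play_rows", "arguments": {
  "rows": [
    [[0.4, 0.003, 0.002, 0.06, 0], [0.4, 0.003, 0.002, 0.12, 0], [0.4, 0.003, 0.002, 0.18, 0], [0.4, 0.003, 0.002, 0.22, 0], [0.4, 0.003, 0.002, 0.24, 0], [0.4, 0.003, 0.002, 0.256, 0], [0.4, 0.003, 0.002, 0.256, 0], [0.4, 0.003, 0.002, 0.256, 0]]
  ]
}}

```text
time_s: 19.83
tcp_pos: [0.6337, -0.2749, 0.0236]
eef_rot: [-179.9, 0.0, -138.6]
contact_force: [-0.7, -0.3, 0.8]
gripper_width: 0.0525
gripper_force: 0.0
```

{"name": "play_rows", "arguments": {
  "rows": [
    [[1, 0, 0, 0, 0], [1, 0, 0, 0, 0], [1, 0, 0, 0, 0], [1, 0, 0, 0, 0], [1, 0, 0, 0, 0], [1, 0, 0, 0, 0], [1, 0, 0, 0, 0], [1, 0, 0, 0, 0]]
  ]
}}

```text
time_s: 20.5
tcp_pos: [0.6332, -0.2747, 0.0233]
eef_rot: [-180.0, 0.0, -138.6]
contact_force: [-1.3, 1.2, 5.2]
gripper_width: 0.0234
gripper_force: 20.0
```

{"name": "play_rows", "arguments": {
  "rows": [
    [[1, 0, 0, -0.02, 0], [1, 0, 0, -0.06, 0], [1, 0, 0, -0.12, 0], [1, 0, 0, -0.18, 0], [1, 0, 0, -0.24, 0], [1, 0, 0, -0.28, 0], [1, 0, 0, -0.28, 0], [1, 0, 0, -0.28, 0]]
  ]
}}

```text
time_s: 21.17
tcp_pos: [0.6337, -0.2748, 0.1647]
eef_rot: [-179.9, 0.1, -138.6]
contact_force: [-1.0, 0.4, -1.7]
gripper_width: 0.0233
gripper_force: 20.0
```

Run:
```python
from h import *
go(.4455,-.283,.16,-138.6)
# large crock rim check in the scene view: widest image columns = sides; topmost hull half = rim at z .06
S=cv2.imread("pics/scene0.png")[:,:,::-1].copy(); J=r.camera_info("scene"); M,_=mask(S)
for c in cv2.findContours(M,cv2.RETR_EXTERNAL,cv2.CHAIN_APPROX_NONE)[0]:
    if cv2.pointPolygonTest(c,(203,262),False)>0:
        p=ray(J,c.reshape(-1,2),.06); k=c.reshape(-1,2)[:,1]<256
        A=np.c_[2*p[k],np.ones(k.sum())]; s=np.linalg.lstsq(A,(p[k]**2).sum(1),rcond=None)[0]
        print(s[:2],2*np.sqrt(s[2]+s[0]**2+s[1]**2))
```

```text
t 21.17 tcp [ 0.6337 -0.2748  0.1647] rot [-1.7987e+02  1.2000e-01 -1.3864e+02] w 0.0233 F [-1.   0.4 -1.7]
shares [0.2934 0.2364 0.0094] turn -0.0005 rows>= 5.0
[ 0.44787515 -0.28241523] 0.10809328161218612
```

{"name": "play_rows", "arguments": {
  "rows": [
    [[1, 0.03, 0.025, 0, 0], [1, 0.08, 0.064, 0.003, 0], [1, 0.13, 0.105, 0.005, 0], [1, 0.18, 0.145, 0.009, 0], [1, 0.23, 0.185, 0.009, 0], [1, 0.27, 0.216, 0.009, 0], [1, 0.291, 0.234, 0.009, 0], [1, 0.291, 0.234, 0.009, 0]]
  ]
}}

```text
time_s: 21.83
tcp_pos: [0.4432, -0.2827, 0.1577]
eef_rot: [179.9, -0.0, -138.7]
contact_force: [-0.4, 0.1, -1.0]
gripper_width: 0.0237
gripper_force: 20.0
```

{"name": "play_rows", "arguments": {
  "rows": [
    [[1, 0, 0, 0, 0], [1, 0, 0, 0, 0], [1, 0, 0, 0, 0], [1, 0, 0, 0, 0], [1, 0, 0, 0, 0], [1, 0, 0, 0, 0], [1, 0, 0, 0, 0], [1, 0, 0, 0, 0]]
  ]
}}

```text
time_s: 22.5
tcp_pos: [0.4466, -0.283, 0.1582]
eef_rot: [180.0, -0.0, -138.6]
contact_force: [0.4, -0.0, -1.7]
gripper_width: 0.0233
gripper_force: 20.0
```

Run:
```python
from h import *
go(.447,-.2828,.074)
```

```text
t 22.5 tcp [ 0.4466 -0.283   0.1582] rot [ 1.7999e+02 -1.0000e-02 -1.3863e+02] w 0.0233 F [ 0.4 -0.  -1.7]
shares [-0.0008 -0.0002  0.1684] turn 0.0 rows>= 3.0
```

{"name": "play_rows", "arguments": {
  "rows": [
    [[1, 0, 0, 0.03, 0], [1, 0, 0, 0.07, 0], [1, 0, 0, 0.105, 0], [1, 0, 0, 0.13, 0], [1, 0, 0, 0.145, 0], [1, 0, 0, 0.158, 0], [1, 0, 0, 0.168, 0], [1, 0, 0, 0.168, 0]]
  ]
}}

```text
time_s: 23.17
tcp_pos: [0.4465, -0.283, 0.0739]
eef_rot: [180.0, -0.0, -138.6]
contact_force: [0.1, -1.0, -1.1]
gripper_width: 0.0236
gripper_force: 20.0
```

{"name": "play_rows", "arguments": {
  "rows": [
    [[1, 0, 0, 0.0015, 0], [1, 0, 0, 0.0015, 0], [0.4, 0, 0, 0.0015, 0], [0.4, 0, 0, 0.0015, 0], [0.4, 0, 0, 0.0015, 0], [0.4, 0, 0, -0.03, 0], [0.4, 0, 0, -0.08, 0], [0.4, 0, 0, -0.15, 0]]
  ]
}}

```text
time_s: 23.83
tcp_pos: [0.4449, -0.2825, 0.1482]
eef_rot: [179.8, -0.1, -138.7]
contact_force: [1.3, -0.3, -0.5]
gripper_width: 0.0519
gripper_force: 0.0
```

{"name": "play_rows", "arguments": {
  "rows": [
    [[0.4, 0, 0, -0.06, 0], [0.4, 0, 0, -0.12, 0], [0.4, 0, 0, -0.18, 0], [0.4, 0, 0, -0.24, 0], [0.4, 0, 0, -0.3, 0], [0.4, 0, 0, -0.35, 0], [0.4, 0, 0, -0.35, 0], [0.4, 0, 0, -0.35, 0]]
  ]
}}

```text
time_s: 24.5
tcp_pos: [0.4471, -0.2832, 0.3261]
eef_rot: [-179.8, 0.1, -138.6]
contact_force: [0.2, 0.2, -1.1]
gripper_width: 0.0523
gripper_force: 0.0
```

Run:
```python
from h import *
go(.447,-.2828,.3)
cv2.imwrite("pics/s5.png",cv2.resize(r.capture("scene")[180:400,120:480,::-1],(800,489)))
```

```text
t 24.5 tcp [ 0.4471 -0.2832  0.3261] rot [-1.7983e+02  1.3000e-01 -1.3864e+02] w 0.0523 F [ 0.2  0.2 -1.1]
shares [-0.0004  0.0006  0.0522] turn 0.0 rows>= 1.0
```

View pics/s5.png

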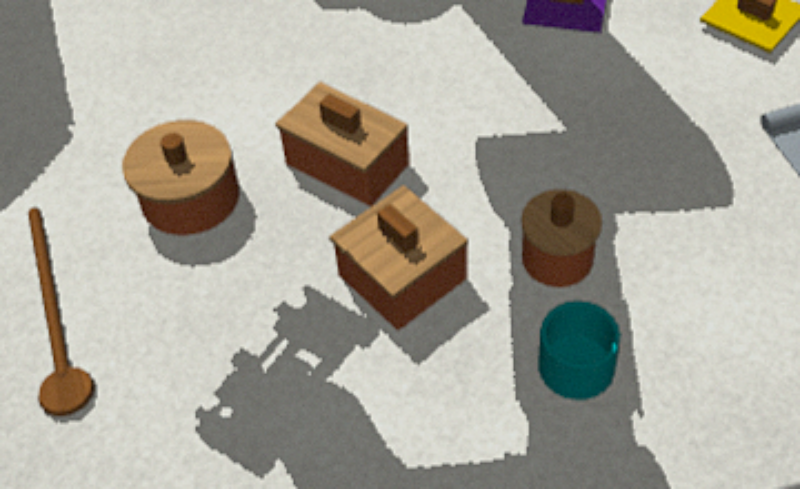

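All four look seated. The large lid at (178,160) seems slightly left of its crock (188,190), so I'll check every lid numerically in both views.

Run:
```python
from h import *
for n in ["scene","top"]:
    I=r.camera_info(n); im=r.capture(n); hsv=cv2.cvtColor(im,cv2.COLOR_RGB2HSV); cv2.imwrite(f"pics/f_{n}.png",im[:,:,::-1])
    m=((hsv[...,0]>=11)&(hsv[...,0]<24)&(hsv[...,1]>75)).astype(np.uint8)*255
    m=cv2.morphologyEx(m,cv2.MORPH_OPEN,np.ones((3,3)))
    for c in cv2.findContours(m,cv2.RETR_EXTERNAL,cv2.CHAIN_APPROX_NONE)[0]:
        if cv2.contourArea(c)<500: continue
        g=shape(I,c,.066); print(n,cv2.boundingRect(c),*[np.round(k,1) for k in (g[0],g[2],g[3])])
im=cv2.imread("pics/f_scene.png"); cv2.imwrite("pics/f_c.png",cv2.resize(im[225:290,160:245],None,fx=7,fy=7,interpolation=cv2.INTER_CUBIC))
```

```text
scene (133, 274, 29, 93) [ 628.5 -422.6] [255.5  46.4] 0.5
scene (355, 266, 36, 30) [648.1  80.8] [84.2 79.7] -16.8
scene (270, 264, 60, 50) [622.4 -83.1] [107.1 103.7] 25.5
scene (175, 234, 49, 38) [ 449.3 -285.2] [120.9 113.8] -5.0
scene (245, 218, 58, 39) [ 450.3 -105.3] [129.6  85.6] 39.5
scene (0, 32, 117, 94) [-554.2 -666.8] [634.1 375.8] 7.0
scene (533, 0, 41, 27) [-471.8 1260.9] [264.4 152.3] -40.7
scene (474, 0, 50, 32) [-508.9 1022.1] [327.2 188.1] -29.6
top (349, 236, 36, 57) [461.8 -80.7] [97.3 81.7] 40.3
top (517, 177, 123, 49) [ 583.4 -542.4] [265.1  91.8] 84.0
top (338, 167, 50, 53) [614.4 -72.5] [103.5  86.8] 26.3
top (275, 163, 36, 37) [644.5  83.4] [82.4 77.4] -0.9
top (361, 138, 153, 342) [ 375.2 -216.1] [713.7 315. ] -7.4
top (543, 107, 97, 61) [ 733.8 -586.4] [216.2 111.6] 78.7
top (380, 81, 147, 60) [ 801.9 -280.6] [329.6 105.3] 80.0
```

View pics/f_c.png

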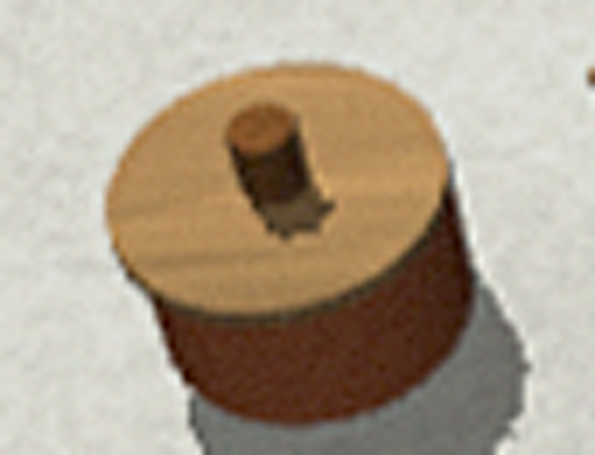

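The four lids show the same small scene-camera offset of about +2 to +3 mm in x and -2 to -3 mm in y. Their sizes fit a height of 66 mm, and the large lid lies flat on its rim, so all four are seated. Handing in.

```bash
python3 -c "
from plant import r
print(r.close_job())"
```

```text
the job is handed in; nothing more can be done
None
```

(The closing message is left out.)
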